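# Return a sample bottle through the spring flap

### The arm

A 6-joint arm with a two-finger parallel gripper is mounted at the origin on the work surface. World frame = base frame: x ahead of the robot, y to its left, z up, the work surface at z = 0. Lengths are in m, angles in rad, forces in N, time in s.
With the tool pointing down it reaches from about 0.325 to 0.9 m from the base axis. Payload 3.5 kg.
Tool frame: the origin (TCP) lies at the very end of the fingers, on their centre line; the grasp point (between the pads) lies 19 mm behind it; x points along the fingers, y is the direction in which the jaws open and shut, and the axes are right-handed (so a half turn about x gives the same grasp; the last joint's range is limited). The gripper opens to 85 mm and grips with 20 to 120 N. Pads are 22 mm wide; open, the fingers measure 114 mm over their backs; the gripper's body (76 mm by 85 mm) begins 54 mm behind the grasp point. The pads swing forward as they close: fully open they stand 13 mm farther back than shut.
Start: joints at [1.187, 0.276, -0.026, 1.268, 0, 1.467], TCP at [0.173, 0.601, 0.231] pointing down, gripper open.
Joint ranges: [-3.12, 3.12], [-0.85, 1.88], [-1.08, 1.24], [-1.95, 2.15], [-1.57, 1.53], [-3.14, 3.14]. Speed limits (rad/s): [2.57, 2.57, 3.14, 3.14, 3.14, 3.14].

### API

Orientations are given as a unit quaternion [x, y, z, w].
In Python, from bench import env gives the robot as it stands.
- The arm moves only by the shell command python3 -m jog 'ROWS' [FORCE]. ROWS is a JSON object of lists of equal length, an entry for each row: "fingers": the finger opening in m, from 0 to 0.0854; "linear": the shift along the tool's x, y, z in m, a list of three; "spin": the turn about the tool's x in degrees. A call has 1 to 5 rows; each row shifts and turns the commanded pose from where the row before left it, along the tool's axes as they then stand; what a row does not reach is not made up. A row lasts 1/10 s, in which the tool goes at most 50 mm and 8.59 degrees, less where a joint would pass 70% of its speed; a pose out of reach is approached as far as the arm can. A call is refused whole if a number of a shift passes 0.05 or a number of a turn 8.59, either way. A call with a gripper value outside its range is refused whole. The fingers move at their own pace and stop on an object; FORCE is the grip in N (left out, the last holds). Time passes only in rows, so rows that do not move let the fingers close. It gives the time, the measured TCP pose, the force and the opening at its end, in the units of the state.
- env.get_state(): the state, without advancing time (a new reading comes with each control period).
- env.capture(name): name is "side" or "top"; returns a dict with "frame" (400x640x3 uint8, red, green, blue), "range_z" (400x640 float32, m along the optical axis (not along the pixel's ray), 0 where there is no reading), "camera_matrix" (3x3 intrinsics, pixels), "origin" and "rotation" of the camera in the world. Camera axes: x right, y down, z forward; pixel columns grow to the right and rows downward; lengths in m; the calibration is good to about 2 mm. A picture is of the moment at which its call begins.
- env.sign_off(): hands the job in, once; it reports no verdict.
The state is a dict: "clock": time; "qpos": joint angles; "qd": joint speeds; "joint_efforts": joint torques, N m; "ee_pos": TCP position; "tool_rot": TCP orientation; "wrist_force": force on the tool from outside, world axes, zero at the start; "ft_torque": the same for the moment, N m; "grip_width": opening from 0.0 (shut) to 1.0 (fully open).
Only numpy, scipy, OpenCV 4.12 (cv2) and the standard library are available. Lean on these libraries where they do the work, as an engineer would, in place of code of your own. Each camera call takes 0.05 s, during which the arm holds its last target.

### The job

Return the small corked bottle that waits in front of the tray's spring flap: push the flap open with one finger and, while that finger holds it open, push the bottle along the rail into the tray with the other finger, so far that the flap shuts clear behind it. Only push gently, do not grip or lift the bottle; the flap must never press on or strike the bottle, and the bottle ends upright. Leave all the other bottles and vessels where they stand.

Things in the scene. Friction and masses are not known exactly. Their poses are not given: they have to be found in the camera images.
- pen: Returns tray, fixed to the bench; place and turn vary. Origin on the doorway line at bench height; +x leads through the doorway into the tray, +y left when facing in, z up. White flat floor, top at z = 6 mm: apron in front (x -155 to 0, y -58 to 95 mm) and tray (x 0 to 250, y -50 to 200 mm inside). Walls left, back and front (at x = 0, y 98 to 204 mm): 8 mm thick, top at z = 36 mm.
- rail (a point): Point on the guide rail's inner face at the doorway: x = 0, y = -50, z = 24 mm (the rail's top) in the tray's frame. The rail is straight, 8 mm thick, and runs along the right-hand side of apron and tray from x = -155 to 258 mm.
- hinge (a point): Vertical hinge axis of the flap at floor height: x = 0, y = 90, z = 6 mm in the tray's frame, the left-hand end of the doorway (y -50 to 90 mm, open above). A post of radius 6 mm, 68 mm high, stands just left of it, at y = 98 mm.
- flap (a joint): Flap angle: 0 shut (across the doorway), grows as it swings into the tray (+x), stop at 1.55 rad; cannot swing outward. Damped spring shuts it (0.018 N m at 0, 0.095 at the stop) in about 1 s. Upright grey plate 124 mm long, 5 mm thick, z 10 to 56 mm, on a vertical axis at point hinge; shut, it ends 16 mm short of the rail. It sweeps a 124 mm circle about the hinge.
- flap_edge (a point): Middle of the flap's free end, 124 mm from the hinge axis, 33 mm above the bench.
- bottle: The bottle to return: square-shouldered amber bottle, 36 mm (x) by 28 mm (y), 64 mm high with its cork, about 60 g. Flat-sided glass body 38 mm high, above it a cork 14 mm thick. Origin: centre of its underside, z up. It stands on the apron close beside the guide rail, its x towards the doorway within 0.1 rad of the rail, its centre 60 to 105 mm before the doorway line; pushed low on its back it slides, pushed high it may tip.
- stored_a: Bystander in the tray, left: square-shouldered amber bottle, 36 mm (x) by 28 mm (y), 64 mm high with its cork, about 60 g. Origin: centre of its underside.
- stored_b: Bystander in the tray, left: square-shouldered amber bottle, 36 mm (x) by 28 mm (y), 64 mm high with its cork, about 60 g. Origin: centre of its underside.
- stored_c: Bystander in the tray, by the back wall: square-shouldered amber bottle, 36 mm (x) by 28 mm (y), 64 mm high with its cork, about 60 g. Origin: centre of its underside.
- spare_bottle: Bystander on the bench left of the apron: square-shouldered amber bottle, 36 mm (x) by 28 mm (y), 64 mm high with its cork, about 60 g. Origin: centre of its underside.
- dish: Bystander: glass dish, 60 mm across, 22 mm high, on the bench right of the rail. Origin: centre of its underside.
- tin: Bystander: round aluminium tin, 52 mm across, 30 mm high, on the bench right of the rail. Origin: centre of its underside.
- flask: Bystander: corked conical flask, 72 mm across, 112 mm high, on the bench well to the left of the tray. Origin: centre of its underside.
Not all that is in view belongs to the job. What is shaped like the bottle but purple is not meant.

How it is judged:
On the way, in this order (a step that is already met when the one before it is completed fails the run):
1. a finger pushes the flap open (past 0.4 rad) while the bottle still stands before the doorway (value of joint flap above 0.4 rad and contact force between the fingers and flap above 0.05 N and x of bottle in the frame of pen below 0 m).
2. with a finger still holding the flap open, the other pushes the bottle through the doorway (centre 30 mm past it) (value of joint flap above 0.5 rad and contact force between the fingers and flap above 0.05 N and contact force between the fingers and bottle above 0.02 N and x of bottle in the frame of pen above 0.03 m).
At the end, for the whole second after the job is handed in: The bottle stands upright (within 0.1 rad) and still on the tray's floor inside the walls, its centre more than 60 mm past the doorway line, and the flap is shut behind it (below 0.06 rad) (x of bottle in the frame of pen between 0.06 and 0.235 m and y of bottle in the frame of pen between -0.045 and 0.19 m and z of bottle in the frame of pen below 0.012 m and angle between bottle's own z axis and vertical below 0.1 rad and linear speed of bottle below 0.02 m/s and value of joint flap below 0.06 rad); the robot touches nothing.
It fails at once if the bottle is lifted (more than 12 mm off the tray's floor) (z of bottle in the frame of pen above 0.018 m).
It fails at once if the bottle is gripped or pushed hard (over 15 N) (contact force between the fingers and bottle above 15 N).
It fails at once if the bottle is tipped (over 0.35 rad) (angle between bottle's own z axis and vertical above 0.35 rad).
It fails at once if the flap presses on or strikes the bottle (over 0.3 N) (contact force between flap and bottle above 0.3 N).
It fails at once if another bottle or vessel is moved by more than 15 mm or tipped (distance of any of stored_a, stored_b, stored_c, spare_bottle, dish, tin, flask from where it was at the start of the episode above 0.015 m or angle between any of stored_a, stored_b, stored_c, spare_bottle, dish, tin, flask's own z axis and vertical above 0.3 rad).
It also fails if it takes over 48 s, if anything falls off the work surface, if the arm or the gripper's body presses on something with over 40 N, if the wrist force passes 120 N, or if a joint passes its speed limit or range.

## Working session

There is one attempt and no reset: what is moved stays moved. The work goes in short steps, Python scripts to look and compute and a shell command to move; the robot and the scene stay as the last step left them, time stands still between calls to the robot, and variables do not carry over. Pictures are saved under pics/ and viewed, and the job is handed in when it is done.

```bash
ls; mkdir -p pics
python3 - <<'E'
from bench import env
import cv2,numpy as np
s=env.get_state();print({k:np.round(v,3) for k,v in s.items()})
for n in("side","top"):
    c=env.capture(n);cv2.imwrite(f"pics/{n}0.png",c["frame"][:,:,::-1]);np.savez(f"/tmp/{n}0.npz",**c)
    print(n,c["camera_matrix"],c["origin"],c["rotation"])
E
```

```text
pics
{'clock': np.float64(0.0), 'qpos': array([ 1.187,  0.277, -0.028,  1.268,  0.   ,  1.467]), 'qd': array([ 0.001, -0.002,  0.   ,  0.   , -0.   ,  0.   ]), 'joint_efforts': array([-1.0000e-03, -4.4551e+01,  2.9520e+01,  1.6000e-02, -0.0000e+00,
       -0.0000e+00]), 'ee_pos': array([0.173, 0.6  , 0.23 ]), 'tool_rot': array([ 0.098,  0.7  , -0.1  ,  0.7  ]), 'wrist_force': array([-0.668,  0.386, -0.296]), 'ft_torque': array([-0.042,  0.027, -0.03 ]), 'grip_width': np.float64(1.001)}
side [[503.28954982   0.         321.54965561]
 [  0.         503.28954982 198.47251341]
 [  0.           0.           1.        ]] [ 0.41167869 -0.78318359  1.02485862] [ 0.93662589 -0.07673764  0.02443819 -0.34094875]
top [[401.06342305   0.         320.38094266]
 [  0.         401.06342305 199.15161366]
 [  0.           0.           1.        ]] [0.34386013 0.04498354 1.29606234] [-0.69495943  0.71410163 -0.05383298  0.06474767]
```

View pics/side0.png

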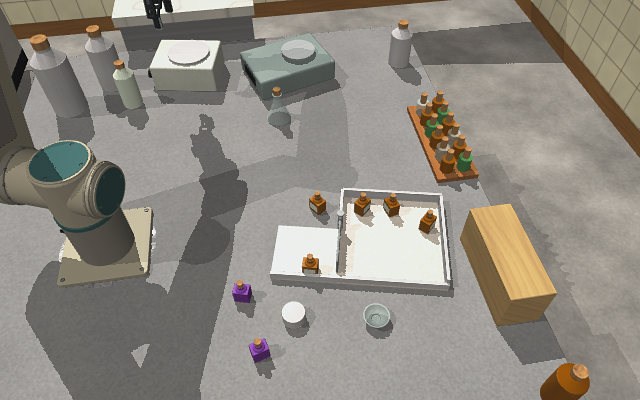

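View pics/top0.png

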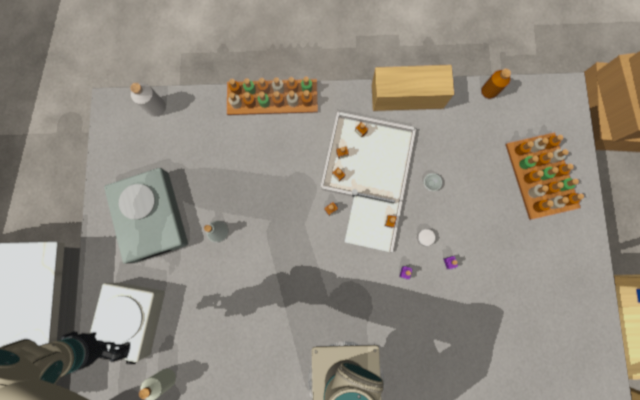

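```bash
cat > h.py <<'E'
import numpy as np,cv2
from scipy.spatial.transform import Rotation as R
def cap(n):
    from bench import env
    return env.capture(n)
def ray(c,uv,z):
    uv=np.atleast_2d(np.array(uv,float)); K=c["camera_matrix"]
    d=np.c_[(uv[:,0]-K[0,2])/K[0,0],(uv[:,1]-K[1,2])/K[1,1],np.ones(len(uv))]
    d=R.from_quat(c["rotation"]).apply(d) if np.size(c["rotation"])==4 else d@np.array(c["rotation"]).T
    o=np.array(c["origin"]); return o+d*((z-o[2])/d[:,2])[:,None]
def proj(c,p):
    p=np.atleast_2d(p); q=R.from_quat(c["rotation"]).inv().apply(p-c["origin"]); K=c["camera_matrix"]
    return np.c_[K[0,0]*q[:,0]/q[:,2]+K[0,2],K[1,1]*q[:,1]/q[:,2]+K[1,2]]
def cloud(c):
    K=c["camera_matrix"];Z=c["range_z"];v,u=np.mgrid[:400,:640]
    P=np.stack([(u-K[0,2])/K[0,0]*Z,(v-K[1,2])/K[1,1]*Z,Z],-1)
    return R.from_quat(c["rotation"]).apply(P.reshape(-1,3)).reshape(400,640,3)+c["origin"]
def crop(c,x0,y0,w,h,s,name):
    cv2.imwrite(name,cv2.resize(c["frame"][y0:y0+h,x0:x0+w,::-1],None,fx=s,fy=s,interpolation=cv2.INTER_CUBIC))
E
python3 - <<'E'
from h import *
t=dict(np.load('/tmp/top0.npz'));s=dict(np.load('/tmp/side0.npz'))
crop(t,310,100,140,160,3.75,'pics/tc.png');crop(s,230,170,240,120,3.3,'pics/sc.png')
for n,c in(("t",t),("s",s)):
    P=cloud(c);f=c["frame"].astype(int)
    hsv=cv2.cvtColor(c["frame"],cv2.COLOR_RGB2HSV)
    print(n,"bench z",np.median(P[200:300,200:300,2]) if n=="s" else np.median(P[260:300,300:340,2]))
    m=((hsv[...,1]<40)&(hsv[...,2]>195)).astype(np.uint8)
    nb,l,st,ce=cv2.connectedComponentsWithStats(m)
    for i in range(1,nb):
        if st[i,4]>150: print(st[i],ce[i].round(1))
    m=((hsv[...,0]<22)&(hsv[...,1]>140)&(hsv[...,2]>40)).astype(np.uint8)
    nb,l,st,ce=cv2.connectedComponentsWithStats(m)
    for i in range(1,nb):
        if 30<st[i,4]<600:
            q=P[l==i]; print("amb",st[i],ce[i].round(1),np.percentile(q,[5,95],axis=0).round(3).tolist())
E
```

```text
t bench z -0.0001015962663758474
[ 330  119   81   80 3979] [374.1 159.8]
[ 345  197   53   54 1964] [369.9 223.6]
[419 230  16  16 185] [426.1 237.1]
[   0  243   56  103 5117] [ 25.7 290.7]
[  91  285   61   76 2656] [120.7 316.6]
amb [586  60  35  42 393] [602.5  77.6] [[1.147, -1.32, -0.642], [1.292, -1.304, -0.439]]
amb [632  69   8  15  46] [635.8  75. ] [[1.118, -1.353, -0.408], [1.178, -1.342, -0.376]]
amb [482  70  28  28 468] [495.2  84. ] [[0.89, -0.531, 0.021], [0.931, -0.491, 0.129]]
amb [607  88  14  15  51] [613.4  95.3] [[1.086, -1.326, -0.542], [1.122, -1.315, -0.466]]
amb [608  94  27  41 327] [621.6 116.7] [[0.941, -1.338, -0.565], [1.061, -1.322, -0.426]]
amb [591 103  49  47 594] [612.3 136. ] [[0.898, -1.5, -0.697], [1.082, -1.287, -0.524]]
amb [605 102  14  15  60] [610.4 107.8] [[1.034, -1.331, -0.573], [1.087, -1.319, -0.502]]
amb [356 123  12  12  72] [361.6 128.5] [[0.769, -0.093, 0.041], [0.799, -0.062, 0.072]]
amb [337 147  11  10  71] [341.9 151.6] [[0.699, -0.027, 0.041], [0.72, 0.004, 0.069]]
amb [333 169  12  11  64] [338.9 174. ] [[0.623, -0.013, 0.0
[... 236 characters left out ...]
112   0  34  18 520] [127.9   8.1]
[171   0  82  13 741] [207.    4.3]
[ 150   40   70   29 1568] [184.6  53.3]
[281  40  33  10 210] [297.9  44.8]
[337 188 114  92 543] [408.5 215. ]
[ 270  203  178   82 8744] [364.8 249. ]
[282 301  23  22 393] [292.9 311.5]
amb [309 196  17  19 180] [318.6 203.6] [[0.511, 0.012, 0.008], [0.543, 0.036, 0.051]]
amb [355 197  15  19 178] [360.9 205.1] [[0.619, -0.017, 0.014], [0.651, 0.006, 0.058]]
amb [384 197  16  20 184] [392.  206.2] [[0.696, -0.03, 0.015], [0.723, -0.002, 0.057]]
amb [419 210  18  24 211] [426.9 221.7] [[0.767, -0.096, 0.014], [0.799, -0.072, 0.069]]
amb [302 254  16  20 181] [310.3 263.3] [[0.465, -0.171, 0.036], [0.495, -0.147, 0.07]]
```

View pics/tc.png

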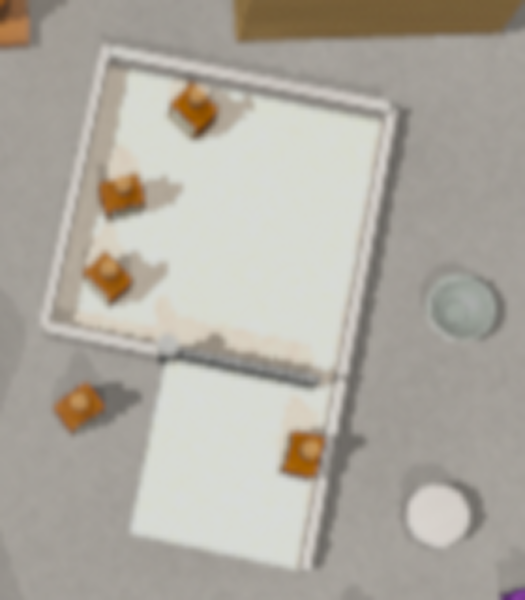

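View pics/sc.png

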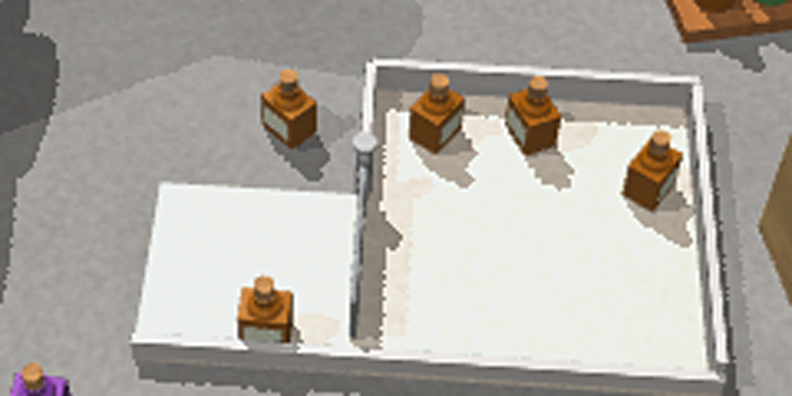

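Run:
```python
from h import *
t=dict(np.load('/tmp/top0.npz'));s=dict(np.load('/tmp/side0.npz'))
S=[((160,183),(-155,95,6)),((134,346),(-155,-58,24)),((720,381),(258,-58,24)),((697,77),(258,208,36)),((370,62),(-4,208,36)),((364,143),(0,98,68))]
T=[((108,47),(258,208,36)),((395,102),(258,-58,36)),((43,327),(-4,208,36)),((167,345),(0,98,68)),((132,531),(-155,95,6)),((313,570),(-155,-58,24))]
W=[];L=[]
for c,l,sc,o in((s,S,3.3,(230,170)),(t,T,3.75,(310,100))):
    w=[];
    for uv,p in l:
        w.append(ray(c,np.array(uv)/sc+o,p[2]/1000)[0,:2]);
    w=np.array(w);l=np.array([p[1][:2] for p in l])/1000
    a,b=l-l.mean(0),w-w.mean(0)
    yaw=np.arctan2((a[:,0]*b[:,1]-a[:,1]*b[:,0]).sum(),(a*b).sum())
    M=np.array([[np.cos(yaw),-np.sin(yaw)],[np.sin(yaw),np.cos(yaw)]])
    o_=w.mean(0)-M@l.mean(0);print(yaw,o_,"\n",(1000*((w-o_)@M-l)).round(1))
    W.append(w);L.append(l)
```

```text
-0.23908097268514694 [ 0.54819901 -0.13974542] 
 [[-0.2  1.9]
 [ 3.7 -0.9]
 [-4.4  1.3]
 [-2.6  0.2]
 [ 3.6 -2.8]
 [-0.1  0.3]]
-0.2390001616289813 [ 0.54945223 -0.14296302] 
 [[-2.  -5.2]
 [-0.2  5.5]
 [ 2.2 -2.3]
 [-1.4  2. ]
 [ 1.3  0.5]
 [ 0.  -0.4]]
```

```bash
cat >> h.py <<'E'
YAW=-0.239;O=np.array([0.549,-0.141])
_M=np.array([[np.cos(YAW),-np.sin(YAW)],[np.sin(YAW),np.cos(YAW)]])
def topen(p): p=np.atleast_2d(p)[:,:2]; return (p-O)@_M
def toworld(p): return np.atleast_2d(p)@_M.T+O
E
python3 - <<'E'
from h import *
from bench import env
st=env.get_state();print(R.from_quat(st["tool_rot"]).as_matrix().round(3))
t=dict(np.load('/tmp/top0.npz'));s=dict(np.load('/tmp/side0.npz'))
np.set_printoptions(suppress=True)
print("cork side",topen(ray(s,[264/3.3+230,283/3.3+170],.070))*1000,"cork top",topen(ray(t,[313/3.75+310,451/3.75+100],.068))*1000)
# body base corners side view front face bottom: (238,341),(292,345) hidden by rail; shoulder corners z=.044
print("shoulder top view corners",topen(ray(t,np.array([(290,431),(326,433),(283,472),(318,478)])/3.75+[310,100],.044))*1000)
print("shoulder side",topen(ray(s,np.array([(238,320),(292,322),(250,290),(290,293)])/3.3+[230,170],.044))*1000)
for n,c in(("t",t),("s",s)):
    P=cloud(c);X=topen(P.reshape(-1,3)).reshape(400,640,2)*1000;z=P[...,2]*1000
    m=(X[...,0]>-140)&(X[...,0]<-20)&(X[...,1]>-48)&(X[...,1]<60)&(z>16)&(z<120)
    q=np.c_[X[m],z[m]]
    for lo,hi in((16,38),(38,50),(55,80)):
        a=q[(q[:,2]>lo)&(q[:,2]<hi)];print(n,lo,len(a),np.percentile(a,[3,50,97],axis=0).round(1).tolist() if len(a) else '')
    m=(z>19)&(z<30)&(X[...,0]>-120)&(X[...,0]<230)&(abs(X[...,1]+54)<15);m&=~((X[...,0]<-40))
    print("rail y",np.percentile(X[m][:,1],[5,50,95]),"z",np.median(z[m]))
    m=(X[...,0]>-120)&(X[...,0]<-20)&(X[...,1]>0)&(X[...,1]<60); print("apron z",np.median(z[m]))
    m=(z>25)&(z<60)&(abs(X[...,0])<12)&(X[...,1]<80)&(X[...,1]>-30);print("flap x",np.percentile(X[m][:,0],[5,50,95]), "y",np.percentile(X[m][:,1],[2,98]))
E
```

```text
[[-0.001  0.277  0.961]
 [-0.002  0.961 -0.277]
 [-1.    -0.002 -0.   ]]
cork side [[-62.80677613 -29.19203501]] cork top [[-62.117029   -35.94648381]]
shoulder top view corners [[-46.05536773 -17.41809429]
 [-41.42568256 -47.06973925]
 [-81.08919019 -18.08187984]
 [-79.91383479 -47.39520157]]
shoulder side [[-80.14780888 -43.808036  ]
 [-42.74906021 -42.66796421]
 [-74.278213   -18.65960999]
 [-46.08809411 -19.08277752]]
t 16 19 [[-80.2, -40.6, 16.5], [-76.4, -18.4, 29.3], [-50.0, -17.1, 37.8]]
t 38 73 [[-79.1, -45.0, 39.3], [-65.4, -29.2, 45.1], [-44.2, -18.1, 49.5]]
t 55 23 [[-69.6, -38.6, 55.9], [-63.2, -31.1, 68.2], [-55.7, -24.9, 72.2]]
rail y [-56.39216911 -52.85822673 -49.19982911] z 24.212700382125973
apron z 5.958991418887782
flap x [-2.74771377 -1.51008656  2.27766109] y [-28.01211233  77.34795151]
s 16 106 [[-123.9, -47.8, 18.1], [-64.7, -44.1, 25.6], [-34.8, -23.0, 36.6]]
s 38 128 [[-80.9, -45.0, 39.7], [-62.0, -37.6, 44.5], [-46.5, -16.5, 49.5]]
s 55 50 [[-69.6, -37.6, 55.9], [-63.6, -34.0, 67.9], [-57.1, -25.0, 73.5]]
rail y [-56.15305552 -52.50837074 -46.85640919] z 23.850836801941444
apron z 6.802005426344904
flap x [-4.50919402 -1.79169406  0.57781081] y [-29.84983421  73.89513742]
```

```bash
cat >> h.py <<'E'
def status(d=99.5):
    from bench import env
    st=env.get_state();m=R.from_quat(st["tool_rot"]).as_matrix();p=np.array(st["ee_pos"])
    phi=np.arctan2(m[1,1],m[0,1])-YAW; c=topen(p)[0]*1000; u=np.array([np.cos(phi),np.sin(phi)])
    print("t %.2f phi %.1f ctr %s z %.1f A %s B %s F %s w %.3f q6 %.2f tilt %.3f"%(st["clock"],np.degrees(phi),c.round(1),p[2]*1000,(c-u*d/2).round(1),(c+u*d/2).round(1),np.round(st["wrist_force"],2),st["grip_width"],st["qpos"][5],np.arccos(-m[2,0])))
    return phi,c,p[2]*1000
def plan(A,phid,z=None,d=99.5,rows=5):
    """equal rows: shift in tool axes as they stand, spin applied with each row (shift first)"""
    phi,c,z0=status(d); ph=np.radians(phid); 
    z=z0 if z is None else z
    A=np.array(A,float); u0=np.array([np.cos(phi),np.sin(phi)]);A0=c-u0*d/2
    pv=phi;pc=c
    for i in range(1,rows+1):
        f=i/rows;p2=phi+(ph-phi)*f;a=A0+(A-A0)*f;cc=a+np.array([np.cos(p2),np.sin(p2)])*d/2
        dd=cc-pc;ty=np.array([np.cos(pv),np.sin(pv)]);tz=np.array([np.sin(pv),-np.cos(pv)])
        print("lin [%.4f,%.4f,%.4f] spin %.2f"%((z0-z)/rows/1000,dd@ty/1000,dd@tz/1000,-np.degrees(p2-pv)));pv,pc=p2,cc
E
python3 -c "
from h import *
plan((-108,-30),45,150,rows=20)"
```

```text
t 0.10 phi 87.6 ctr [-540.7  630.8] z 230.3 A [-542.8  581.1] B [-538.7  680.5] F [ 0.31  0.39 -0.52] w 1.002 q6 1.47 tilt 0.002
lin [0.0040,-0.0297,0.0248] spin 2.13
lin [0.0040,-0.0288,0.0259] spin 2.13
lin [0.0040,-0.0279,0.0270] spin 2.13
lin [0.0040,-0.0269,0.0280] spin 2.13
lin [0.0040,-0.0259,0.0290] spin 2.13
lin [0.0040,-0.0249,0.0299] spin 2.13
lin [0.0040,-0.0238,0.0308] spin 2.13
lin [0.0040,-0.0227,0.0317] spin 2.13
lin [0.0040,-0.0216,0.0325] spin 2.13
lin [0.0040,-0.0205,0.0333] spin 2.13
lin [0.0040,-0.0193,0.0340] spin 2.13
lin [0.0040,-0.0181,0.0347] spin 2.13
lin [0.0040,-0.0168,0.0354] spin 2.13
lin [0.0040,-0.0156,0.0360] spin 2.13
lin [0.0040,-0.0143,0.0365] spin 2.13
lin [0.0040,-0.0130,0.0370] spin 2.13
lin [0.0040,-0.0117,0.0375] spin 2.13
lin [0.0040,-0.0103,0.0379] spin 2.13
lin [0.0040,-0.0090,0.0383] spin 2.13
lin [0.0040,-0.0076,0.0386] spin 2.13
```

```bash
for i in 1; do python3 -m jog '{"fingers":[0.085,0.085,0.085,0.085,0.085],"linear":[[0,-0.03,0.024],[0,-0.03,0.024],[0,-0.03,0.024],[0,-0.03,0.024],[0,-0.03,0.024]],"spin":[0,0,0,0,0]}'; done
python3 -m jog '{"fingers":[0.085,0.085,0.085,0.085,0.085],"linear":[[0,-0.03,0.024],[0,-0.03,0.024],[0,-0.03,0.024],[0,-0.03,0.024],[0,-0.03,0.024]],"spin":[0,0,0,0,0]}'
python3 -m jog '{"fingers":[0.085,0.085,0.085,0.085,0.085],"linear":[[0,-0.03,0.024],[0,-0.03,0.024],[0,-0.03,0.024],[0,-0.03,0.024],[0,-0.03,0.024]],"spin":[0,0,0,0,0]}'
python3 -m jog '{"fingers":[0.085,0.085,0.085,0.085,0.085],"linear":[[0,0,0],[0,0,0],[0,0,0],[0,0,0],[0,0,0]],"spin":[8.5,8.5,8.5,8.5,8.5]}'
python3 -c "
from h import *
plan((-108,-30),45,150,rows=5)"
```

```text
clock: 0.6
ee_pos: [0.247, 0.4214, 0.2308]
tool_rot: [0.098, 0.7, -0.099, 0.7]
wrist_force: [0.4, 0.2, 0.5]
grip_width: 0.994
clock: 1.1
ee_pos: [0.3206, 0.2442, 0.231]
tool_rot: [0.099, 0.7, -0.099, 0.7]
wrist_force: [1.4, 1.1, 0.4]
grip_width: 0.998
clock: 1.6
ee_pos: [0.3944, 0.0668, 0.2311]
tool_rot: [0.099, 0.7, -0.099, 0.7]
wrist_force: [0.4, 0.6, -0.1]
grip_width: 0.995
clock: 2.1
ee_pos: [0.3939, 0.0683, 0.2309]
tool_rot: [0.348, 0.616, -0.348, 0.615]
wrist_force: [-0.1, 0.6, -0.0]
grip_width: 0.993
t 2.10 phi 44.7 ctr [-200.2  166.6] z 230.9 A [-235.5  131.6] B [-164.9  201.6] F [-0.13  0.57 -0.01] w 0.993 q6 1.04 tilt 0.001
lin [0.0162,-0.0046,0.0409] spin -0.05
lin [0.0162,-0.0047,0.0409] spin -0.05
lin [0.0162,-0.0047,0.0409] spin -0.05
lin [0.0162,-0.0047,0.0409] spin -0.05
lin [0.0162,-0.0048,0.0408] spin -0.05
```

```bash
python3 -m jog '{"fingers":[0.085,0.085,0.085,0.085,0.085],"linear":[[0.016,-0.005,0.041],[0.016,-0.005,0.041],[0.016,-0.005,0.041],[0.016,-0.005,0.041],[0.016,-0.005,0.041]],"spin":[0,0,0,0,0]}'
python3 - <<'E'
from h import *
status()
for n in("side","top"):
    c=cap(n);np.savez(f"/tmp/{n}1.npz",**c)
    if n=="side":
        crop(c,200,120,300,190,2.6,f"pics/{n}1.png")
    else: crop(c,280,100,180,170,3.5,f"pics/{n}1.png")
    P=cloud(c);X=topen(P.reshape(-1,3)).reshape(400,640,2)*1000;z=P[...,2]*1000
    m=(X[...,0]>-160)&(X[...,0]<20)&(X[...,1]>-90)&(X[...,1]<90)&(z>85)&(z<600)
    q=np.c_[X[m],z[m]]
    for lo in range(85,320,15):
        a=q[(q[:,2]>lo)&(q[:,2]<lo+15)]
        if len(a):print(n,lo,len(a),a.min(0).round(),a.max(0).round())
E
```

```text
clock: 2.6
ee_pos: [0.48, -0.1211, 0.1503]
tool_rot: [0.346, 0.617, -0.346, 0.616]
wrist_force: [0.2, -0.1, 1.1]
grip_width: 0.998
t 2.60 phi 45.1 ctr [-71.8   3. ] z 150.3 A [-106.9  -32.2] B [-36.6  38.3] F [ 0.21 -0.13  1.11] w 0.998 q6 0.64 tilt 0.000
side 160 38 [-115.  -40.  164.] [-31.  40. 175.]
side 175 81 [-117.  -41.  175.] [-29.  43. 190.]
side 190 62 [-111.  -41.  190.] [-29.  41. 203.]
side 205 179 [-134.  -56.  205.] [-13.  56. 220.]
side 220 250 [-134.  -57.  220.] [-15.  57. 235.]
side 235 202 [-132.  -57.  235.] [-15.  47. 250.]
side 250 256 [-129.  -55.  250.] [-17.  58. 265.]
side 265 192 [-129.  -53.  265.] [-19.  60. 279.]
side 280 168 [-109.  -35.  280.] [-36.  -1. 295.]
side 295 200 [-108.  -35.  295.] [-36.   1. 310.]
side 310 289 [-110.  -36.  310.] [-36.  15. 325.]
top 160 3 [-44.  33. 161.] [-43.  38. 172.]
top 175 2 [-45.  36. 185.] [-42.  39. 187.]
top 190 3 [-43.  37. 193.] [-32.  43. 203.]
top 205 28 [-57.  30. 208.] [-11.  57. 219.]
top 220 25 [-57.  30. 220.] [-23.  56. 235.]
top 235 8 [-37.  37. 235.] [-15.  55. 249.]
top 250 65 [-48.  23. 250.] [-14.  54. 265.]
top 265 20 [-46.  30. 265.] [-17.  51. 268.]
top 280 16 [-97.  23. 281.] [-61.  36. 294.]
top 295 11 [-94.  25. 296.] [-57.  36. 310.]
top 310 28 [-92.  27. 310.] [-50.  36. 323.]
```

View pics/side1.png

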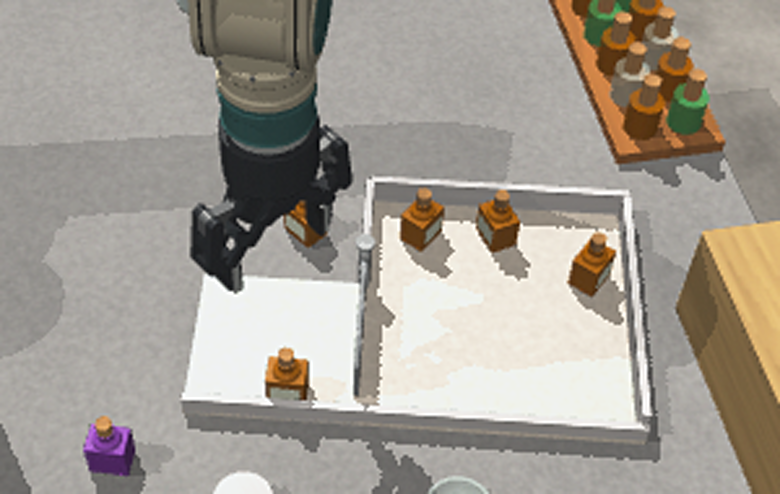

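Run:
```python
from h import *
phi,c0,z0=status()
ty=np.array([np.cos(phi),np.sin(phi)]);tz=np.array([np.sin(phi),-np.cos(phi)])
for n in("side","top"):
    c=dict(np.load(f"/tmp/{n}1.npz"));P=cloud(c);X=topen(P.reshape(-1,3))*1000-[-71.8,3];z=P[...,2].ravel()*1000-150.3
    a=X@ty;b=X@tz
    m=(abs(a)<110)&(abs(b)<70)&(z>0)&(z<130)
    for lo in range(5,110,8):
        for l,h in((-110,-60),(-60,-40),(-40,-15),(-15,15),(15,40),(40,60),(60,110)):
            k=m&(z>lo)&(z<=lo+8)&(a>l)&(a<=h)
            if k.sum()>2: print(n,"z+%d"%lo,(l,h),k.sum(),"y %.0f..%.0f z %.0f..%.0f"%(a[k].min(),a[k].max(),b[k].min(),b[k].max()))
```

```text
t 2.70 phi 44.8 ctr [-70.7   1.2] z 149.0 A [-106.   -33.9] B [-35.4  36.3] F [-0.95  0.02 -0.53] w 0.997 q6 0.65 tilt 0.002
side z+13 (-60, -40) 8 y -52..-43 z 3..9
side z+13 (40, 60) 15 y 41..47 z -11..9
side z+21 (-60, -40) 16 y -57..-45 z -8..11
side z+21 (40, 60) 19 y 41..55 z -10..8
side z+29 (-60, -40) 25 y -57..-44 z -7..10
side z+29 (40, 60) 22 y 41..57 z -14..10
side z+37 (-60, -40) 14 y -57..-43 z 1..9
side z+37 (40, 60) 26 y 41..56 z -12..11
side z+45 (-60, -40) 17 y -58..-43 z 2..9
side z+45 (40, 60) 19 y 41..52 z -12..10
side z+53 (-60, -40) 15 y -59..-41 z -11..11
side z+53 (40, 60) 10 y 43..59 z 4..11
side z+53 (60, 110) 5 y 61..71 z 2..9
side z+61 (-110, -60) 31 y -74..-62 z -15..12
side z+61 (-60, -40) 38 y -59..-40 z -10..12
side z+61 (40, 60) 38 y 40..60 z -13..11
side z+61 (60, 110) 23 y 60..74 z -13..12
side z+69 (-110, -60) 33 y -74..-62 z -14..14
side z+69 (-60, -40) 20 y -57..-41 z -3..12
side z+69 (-40, -15) 12 y -39..-29 z -13..15
side z+69 (-15, 15) 10 y -14..11 z 6..9
side z+69 (15, 40) 5 y 31..40 z 13..15
side z+69 (40, 60) 11 y 43..58 z -7..12
side z+69
[... 1114 characters left out ...]
8 z 8..11
side z+109 (-110, -60) 40 y -70..-61 z -14..13
side z+109 (-60, -40) 50 y -60..-40 z -8..12
side z+109 (-40, -15) 36 y -40..-18 z -11..12
side z+109 (40, 60) 35 y 45..60 z -12..12
side z+109 (60, 110) 13 y 60..67 z -16..11
top z+53 (40, 60) 7 y 44..51 z -5..10
top z+61 (40, 60) 13 y 46..58 z -7..8
top z+61 (60, 110) 7 y 61..73 z -7..12
top z+69 (40, 60) 7 y 40..47 z -6..-1
top z+77 (15, 40) 9 y 32..38 z -11..-1
top z+77 (60, 110) 6 y 60..71 z -6..-2
top z+93 (40, 60) 8 y 50..58 z -6..15
top z+101 (40, 60) 10 y 42..59 z -6..16
top z+101 (60, 110) 4 y 61..68 z -6..14
top z+109 (15, 40) 3 y 37..40 z -4..2
top z+109 (40, 60) 37 y 40..60 z -6..17
top z+109 (60, 110) 23 y 60..67 z -8..18
```

```bash
python3 -c "
from h import *
plan((-106,-29),45,30,rows=5)"
```

```text
t 2.70 phi 44.8 ctr [-70.7   1.2] z 149.0 A [-106.   -33.9] B [-35.4  36.3] F [-0.95  0.02 -0.53] w 0.997 q6 0.65 tilt 0.002
lin [0.0238,0.0007,-0.0007] spin -0.03
lin [0.0238,0.0007,-0.0007] spin -0.03
lin [0.0238,0.0007,-0.0007] spin -0.03
lin [0.0238,0.0007,-0.0007] spin -0.03
lin [0.0238,0.0007,-0.0007] spin -0.03
```

```bash
python3 -m jog '{"fingers":[0.085,0.085,0.085,0.085,0.085],"linear":[[0.020,0.0006,-0.0006],[0.020,0.0006,-0.0006],[0.020,0.0006,-0.0006],[0.020,0.0006,-0.0006],[0.020,0.0006,-0.0006]],"spin":[0,0,0,0,0]}'
python3 - <<'E'
from h import *
for i in range(3):
    status();c=cap("side")
crop(c,200,120,300,190,2.6,"pics/side2.png")
E
```

```text
clock: 3.2
ee_pos: [0.4804, -0.1147, 0.0506]
tool_rot: [0.346, 0.617, -0.346, 0.617]
wrist_force: [-0.5, -0.2, -1.0]
grip_width: 0.995
t 3.20 phi 45.1 ctr [-72.9   9.3] z 50.6 A [-108.  -26.] B [-37.8  44.6] F [-0.54 -0.19 -1.02] w 0.995 q6 0.66 tilt 0.001
t 3.25 phi 45.1 ctr [-75.7   9.7] z 47.5 A [-110.8  -25.6] B [-40.6  44.9] F [-1.57  1.   -1.67] w 0.997 q6 0.66 tilt 0.006
t 3.30 phi 45.1 ctr [-75.7   9.6] z 48.8 A [-110.8  -25.6] B [-40.6  44.9] F [-0.62 -0.34  0.91] w 0.996 q6 0.66 tilt 0.007
```

View pics/side2.png

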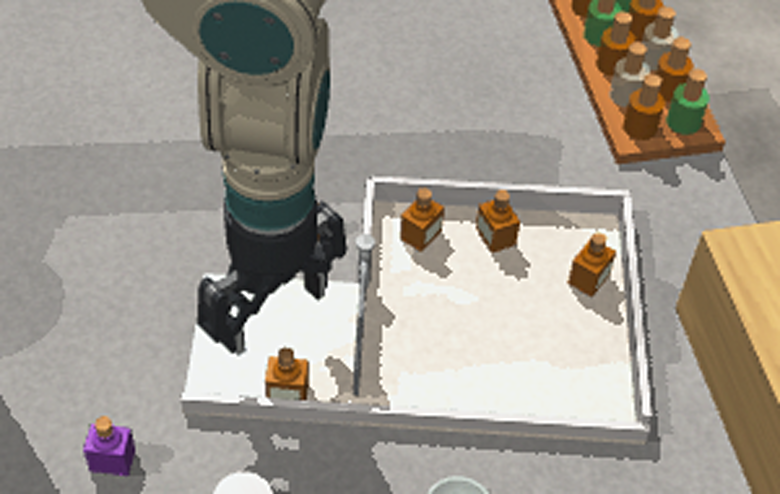

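```bash
python3 -m jog '{"fingers":[0.085,0.085,0.085,0.085,0.085],"linear":[[0.015,-0.001,0.001],[0.015,-0.001,0.001],[0.013,0,0],[0,0,0],[0,0,0]],"spin":[0,0,0,0,0]}'
python3 - <<'E'
from h import *
for i in range(2):
    status();c=cap("side")
crop(c,200,120,300,190,2.6,"pics/side3.png")
status()
E
```

```text
clock: 3.85
ee_pos: [0.4804, -0.1182, 0.0087]
tool_rot: [0.346, 0.617, -0.346, 0.617]
wrist_force: [0.3, 0.2, -0.1]
grip_width: 0.992
t 3.85 phi 45.1 ctr [-72.    5.9] z 8.7 A [-107.1  -29.3] B [-36.9  41.2] F [ 0.33  0.22 -0.09] w 0.992 q6 0.65 tilt 0.000
t 3.90 phi 45.1 ctr [-71.5   5.9] z 9.1 A [-106.7  -29.4] B [-36.4  41.1] F [1.07 0.02 0.46] w 1.000 q6 0.65 tilt 0.001
t 3.95 phi 45.1 ctr [-71.4   5.8] z 9.2 A [-106.5  -29.4] B [-36.2  41. ] F [-0.4  -0.6  -0.25] w 0.996 q6 0.65 tilt 0.002
```

View pics/side3.png

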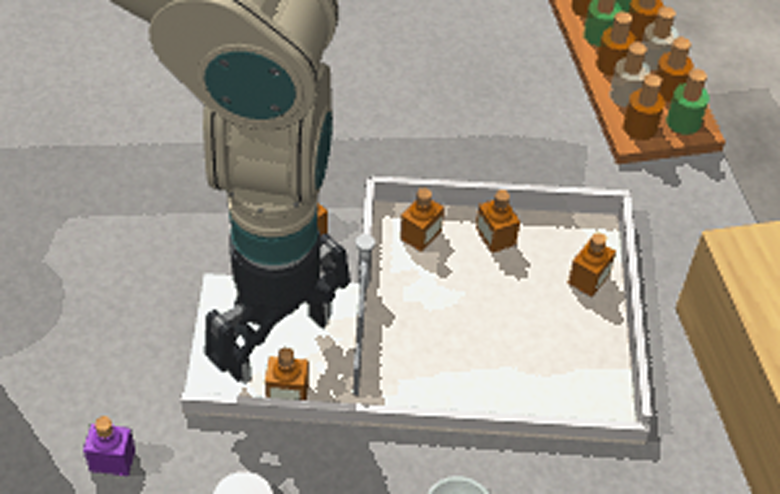

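```bash
python3 -m jog '{"fingers":[0.085,0.085,0.085,0.085,0.085],"linear":[[0.001,0.003,0.003],[0.001,0.003,0.003],[0.001,0.003,0.003],[0,0.003,0.003],[0,0.003,0.003]],"spin":[0,0,0,0,0]}'
python3 -m jog '{"fingers":[0.085,0.085,0.085,0.085,0.085],"linear":[[0,0.003,0.003],[0,0.003,0.003],[0,0.003,0.003],[0,0.003,0.003],[0,0.003,0.003]],"spin":[0,0,0,0,0]}'
python3 - <<'E'
from h import *
for i in range(2):
    status();c=cap("side")
crop(c,200,120,300,190,2.6,"pics/side4.png")
status()
E
```

```text
clock: 4.45
ee_pos: [0.5011, -0.1233, 0.0052]
tool_rot: [0.346, 0.617, -0.346, 0.617]
wrist_force: [-0.9, -0.5, 0.9]
grip_width: 0.997
clock: 4.95
ee_pos: [0.5214, -0.128, 0.0051]
tool_rot: [0.346, 0.617, -0.346, 0.616]
wrist_force: [-1.3, 1.2, 0.4]
grip_width: 0.995
t 4.95 phi 45.1 ctr [-29.9   6.1] z 5.1 A [-65.  -29.1] B [ 5.2 41.4] F [-1.35  1.19  0.36] w 0.995 q6 0.66 tilt 0.001
t 5.00 phi 45.1 ctr [-28.7   5.9] z 5.3 A [-63.8 -29.3] B [ 6.4 41.2] F [-0.5  -0.63 -0.22] w 0.993 q6 0.66 tilt 0.001
t 5.05 phi 45.1 ctr [-28.9   5.8] z 5.3 A [-64.  -29.4] B [ 6.2 41.1] F [-0.5   1.21 -0.65] w 0.994 q6 0.66 tilt 0.001
```

View pics/side4.png

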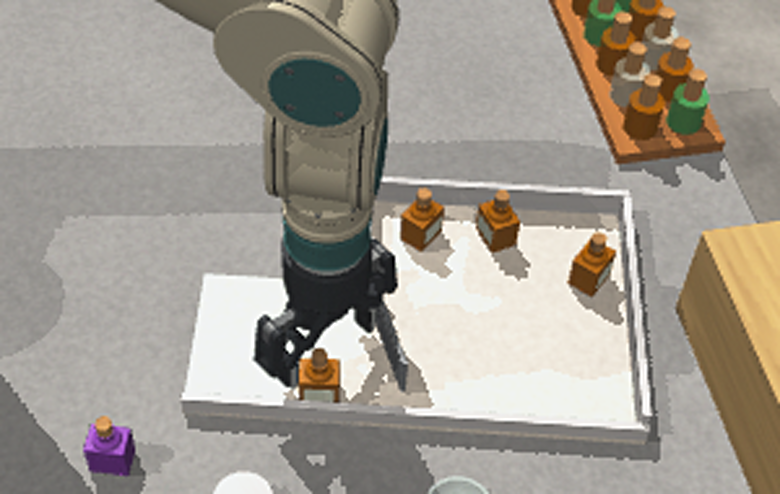

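```bash
python3 -m jog '{"fingers":[0.085,0.085,0.085,0.085,0.085],"linear":[[0,0.004,0.004],[0,0.004,0.004],[0,0.004,0.004],[0,0.004,0.004],[0,0.004,0.004]],"spin":[0,0,0,0,0]}'
python3 -m jog '{"fingers":[0.085,0.085,0.085,0.085,0.085],"linear":[[0,0.004,0.004],[0,0.004,0.004],[0,0.004,0.004],[0,0.004,0.004],[0,0.004,0.004]],"spin":[0,0,0,0,0]}'
python3 - <<'E'
from h import *
for i in range(2):
    status();c=cap("side")
crop(c,200,120,300,190,2.6,"pics/side5.png")
plan((25,-29),55,rows=6)
E
```

```text
clock: 5.55
ee_pos: [0.5496, -0.1351, 0.0054]
tool_rot: [0.346, 0.617, -0.346, 0.617]
wrist_force: [-1.6, 0.2, 0.4]
grip_width: 0.994
clock: 6.05
ee_pos: [0.577, -0.1418, 0.0053]
tool_rot: [0.346, 0.617, -0.346, 0.617]
wrist_force: [-0.8, 0.8, 0.3]
grip_width: 0.999
t 6.05 phi 45.1 ctr [27.4  5.9] z 5.3 A [ -7.7 -29.3] B [62.5 41.1] F [-0.84  0.85  0.32] w 0.999 q6 0.67 tilt 0.000
t 6.10 phi 45.1 ctr [28.8  5.8] z 5.6 A [ -6.3 -29.5] B [63.9 41. ] F [-0.21 -0.26 -0.58] w 0.997 q6 0.67 tilt 0.002
t 6.15 phi 45.1 ctr [28.5  5.7] z 5.6 A [ -6.6 -29.5] B [63.6 40.9] F [-0.47 -0.86 -0.51] w 0.989 q6 0.67 tilt 0.002
lin [0.0000,0.0038,0.0022] spin -1.65
lin [0.0000,0.0037,0.0023] spin -1.65
lin [0.0000,0.0035,0.0024] spin -1.65
lin [0.0000,0.0034,0.0025] spin -1.65
lin [0.0000,0.0033,0.0026] spin -1.65
lin [0.0000,0.0032,0.0027] spin -1.65
```

View pics/side5.png

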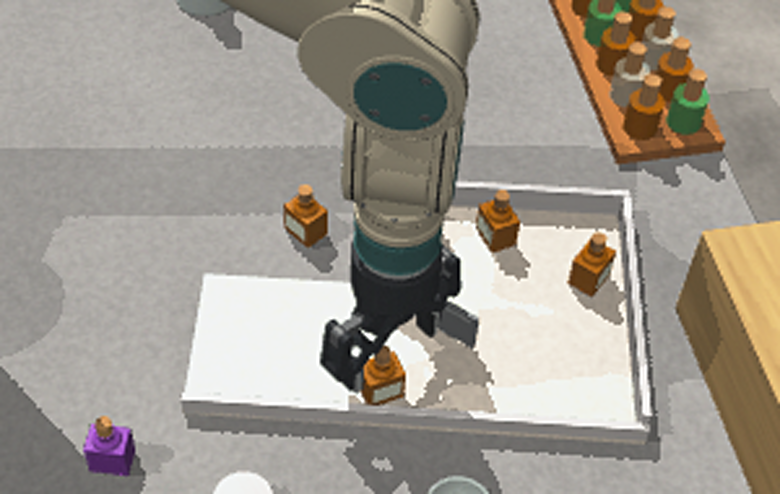

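Run:
```python
from h import *
status()
for n in("side","top"):
    c=cap(n)
    crop(c,330,220,60,70,8,"pics/side6.png") if n=="side" else crop(c,310,100,140,120,5,"pics/top6.png")
    if n=="side":np.savez("/tmp/side6.npz",**c)
    P=cloud(c);X=topen(P.reshape(-1,3)).reshape(400,640,2)*1000;z=P[...,2]*1000
    hsv=cv2.cvtColor(c["frame"],cv2.COLOR_RGB2HSV)
    m=(hsv[...,0]<22)&(hsv[...,1]>130)&(X[...,0]>-60)&(X[...,0]<120)&(X[...,1]<10)&(X[...,1]>-60)&(z>12)
    q=np.c_[X[m],z[m]]
    for lo,hi in((12,36),(38,50),(55,80)):
        a=q[(q[:,2]>lo)&(q[:,2]<hi)];print(n,lo,len(a),np.percentile(a,[3,50,97],axis=0).round(1).tolist() if len(a) else '')
```

```text
t 6.15 phi 45.1 ctr [28.5  5.7] z 5.6 A [ -6.6 -29.5] B [63.6 40.9] F [-0.47 -0.86 -0.51] w 0.989 q6 0.67 tilt 0.002
side 12 25 [[5.5, -41.5, 12.6], [11.3, -36.4, 25.2], [40.2, -25.1, 35.6]]
side 38 110 [[5.5, -39.6, 38.7], [22.0, -29.1, 44.4], [37.6, -8.2, 49.0]]
side 55 27 [[14.2, -29.0, 56.3], [20.5, -24.7, 69.1], [27.7, -15.3, 73.3]]
top 12 0 
top 38 0 
top 55 0
```

View pics/side6.png

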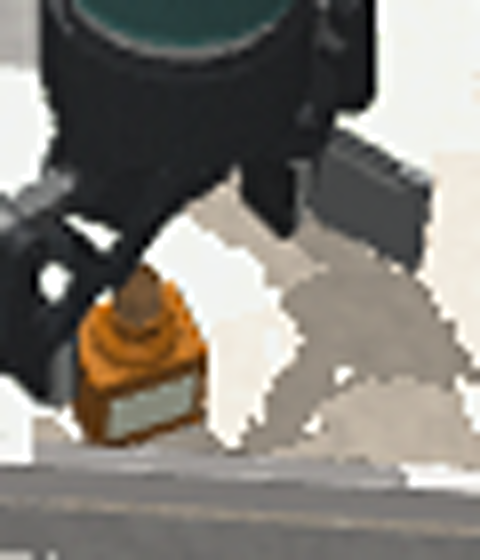

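View pics/top6.png

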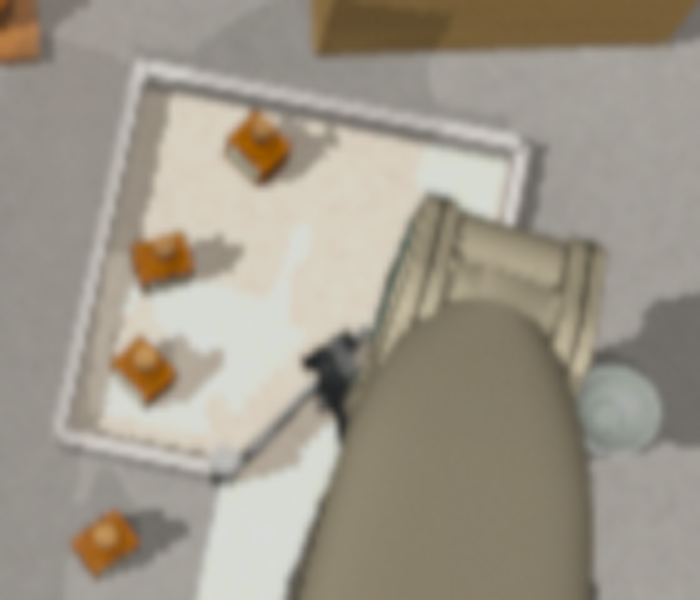

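```bash
python3 -m jog '{"fingers":[0.085,0.085,0.085],"linear":[[0,-0.002,-0.002],[0,0.004,-0.005],[0,0.001,0]],"spin":[0,0,0]}'
python3 - <<'E'
from h import *
c=cap("side")
plan((12,-22),56,rows=5)
E
```

```text
clock: 6.55
ee_pos: [0.575, -0.1332, 0.0053]
tool_rot: [0.346, 0.617, -0.346, 0.617]
wrist_force: [-0.7, -0.4, -0.5]
grip_width: 0.993
t 6.60 phi 45.1 ctr [23.5 13.8] z 5.3 A [-11.6 -21.5] B [58.6 49. ] F [-0.86 -0.68  0.64] w 0.997 q6 0.68 tilt 0.001
lin [0.0000,0.0032,0.0015] spin -2.17
lin [0.0000,0.0031,0.0017] spin -2.17
lin [0.0000,0.0030,0.0018] spin -2.17
lin [0.0000,0.0028,0.0019] spin -2.17
lin [0.0000,0.0027,0.0020] spin -2.17
```

```bash
python3 -m jog '{"fingers":[0.085,0.085,0.085,0.085,0.085],"linear":[[0,0.0032,0.0015],[0,0.0031,0.0017],[0,0.003,0.0018],[0,0.0028,0.0019],[0,0.0027,0.002]],"spin":[-2.2,-2.2,-2.2,-2.2,-2.2]}'
python3 - <<'E'
from h import *
c=cap("side");crop(c,330,200,80,90,6,"pics/side7.png")
plan((30,-22),66,rows=5)
E
```

```text
clock: 7.1
ee_pos: [0.5915, -0.1317, 0.0051]
tool_rot: [0.285, 0.648, -0.285, 0.646]
wrist_force: [-2.2, 0.3, 0.5]
grip_width: 0.993
t 7.15 phi 56.3 ctr [39.9 19.1] z 5.1 A [ 12.3 -22.3] B [67.5 60.5] F [-0.36 -0.74  1.06] w 0.993 q6 0.50 tilt 0.001
lin [0.0000,0.0020,0.0012] spin -1.94
lin [0.0000,0.0019,0.0013] spin -1.94
lin [0.0000,0.0018,0.0014] spin -1.94
lin [0.0000,0.0017,0.0014] spin -1.94
lin [0.0000,0.0016,0.0015] spin -1.94
```

View pics/side7.png

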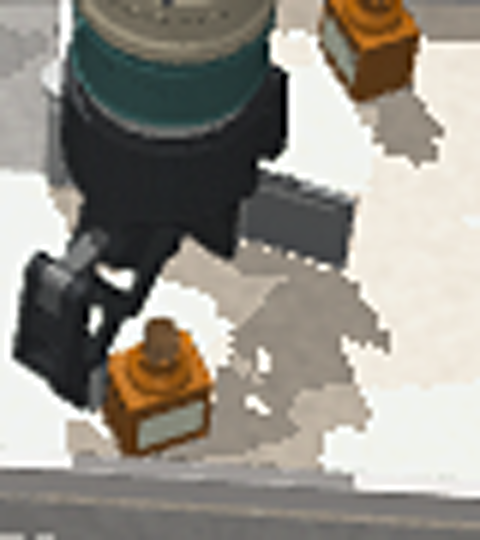

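```bash
python3 -m jog '{"fingers":[0.085,0.085,0.085,0.085,0.085],"linear":[[0,0.002,0.0012],[0,0.0019,0.0013],[0,0.0018,0.0014],[0,0.0017,0.0014],[0,0.0016,0.0015]],"spin":[-1.9,-1.9,-1.9,-1.9,-1.9]}'
python3 - <<'E'
from h import *
c=cap("side");crop(c,330,200,80,90,6,"pics/side8.png")
plan((47,-23),78,rows=5)
E
```

```text
clock: 7.65
ee_pos: [0.6035, -0.1306, 0.0052]
tool_rot: [0.23, 0.669, -0.231, 0.668]
wrist_force: [-1.9, -1.9, 0.3]
grip_width: 0.994
t 7.70 phi 65.7 ctr [50.9 23.1] z 5.3 A [ 30.4 -22.2] B [71.3 68.5] F [-0.49 -0.93  0.36] w 0.993 q6 0.35 tilt 0.000
lin [0.0000,0.0012,0.0010] spin -2.46
lin [0.0000,0.0010,0.0010] spin -2.46
lin [0.0000,0.0009,0.0010] spin -2.46
lin [0.0000,0.0008,0.0011] spin -2.46
lin [0.0000,0.0006,0.0011] spin -2.46
```

View pics/side8.png

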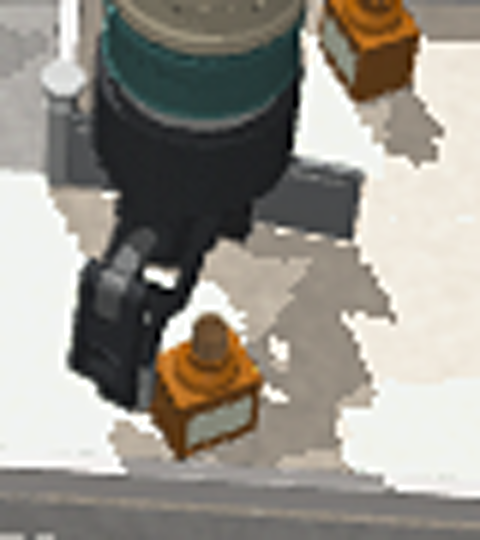

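```bash
python3 -m jog '{"fingers":[0.085,0.085,0.085,0.085,0.085],"linear":[[0,0.0012,0.001],[0,0.001,0.001],[0,0.0009,0.001],[0,0.0008,0.0011],[0,0.0006,0.0011]],"spin":[-2.5,-2.5,-2.5,-2.5,-2.5]}'
python3 - <<'E'
from h import *
c=cap("side");crop(c,330,200,80,90,6,"pics/side9.png")
plan((62,-25),89,rows=5)
E
```

```text
clock: 8.2
ee_pos: [0.6112, -0.1302, 0.0055]
tool_rot: [0.156, 0.689, -0.157, 0.69]
wrist_force: [-0.4, -1.7, 0.0]
grip_width: 0.992
t 8.25 phi 78.2 ctr [58.  25.3] z 5.5 A [ 47.9 -23.4] B [68.2 74. ] F [-0.02 -1.46 -0.82] w 1.004 q6 0.13 tilt 0.001
lin [0.0000,0.0002,0.0010] spin -2.16
lin [0.0000,0.0001,0.0010] spin -2.16
lin [0.0000,0.0000,0.0010] spin -2.16
lin [0.0000,-0.0001,0.0010] spin -2.16
lin [0.0000,-0.0002,0.0010] spin -2.16
```

View pics/side9.png

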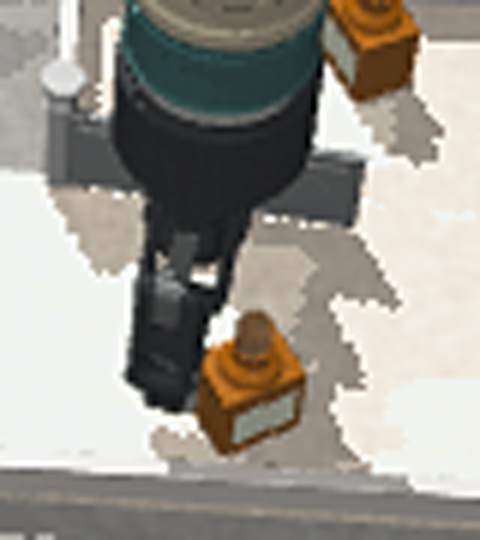

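```bash
python3 -m jog '{"fingers":[0.085,0.085,0.085,0.085,0.085],"linear":[[0,0,0.0015],[0,0,0.0015],[0,-0.0002,0.0015],[0,-0.0002,0.0015],[0,-0.0002,0.0015]],"spin":[-2.1,-2.1,-2.1,-2.1,-2.1]}'
python3 -m jog '{"fingers":[0.085,0.085,0.085,0.085,0.085],"linear":[[0,0,0.004],[0,0,0.004],[0,0,0.004],[0,0,0.004],[0,0,0]],"spin":[0,0,0,0,0]}'
python3 - <<'E'
from h import *
c=cap("side");crop(c,330,200,120,90,6,"pics/side10.png")
status()
E
```

```text
clock: 8.75
ee_pos: [0.6178, -0.1334, 0.0055]
tool_rot: [0.093, 0.701, -0.093, 0.701]
wrist_force: [0.3, -0.5, 0.5]
grip_width: 1.004
clock: 9.25
ee_pos: [0.634, -0.1376, 0.0054]
tool_rot: [0.093, 0.7, -0.093, 0.701]
wrist_force: [-1.0, -1.1, -0.6]
grip_width: 0.994
t 9.30 phi 88.6 ctr [81.7 23.4] z 5.4 A [ 80.5 -26.4] B [82.9 73.1] F [-0.2  -0.91  0.07] w 0.998 q6 -0.05 tilt 0.002
```

View pics/side10.png

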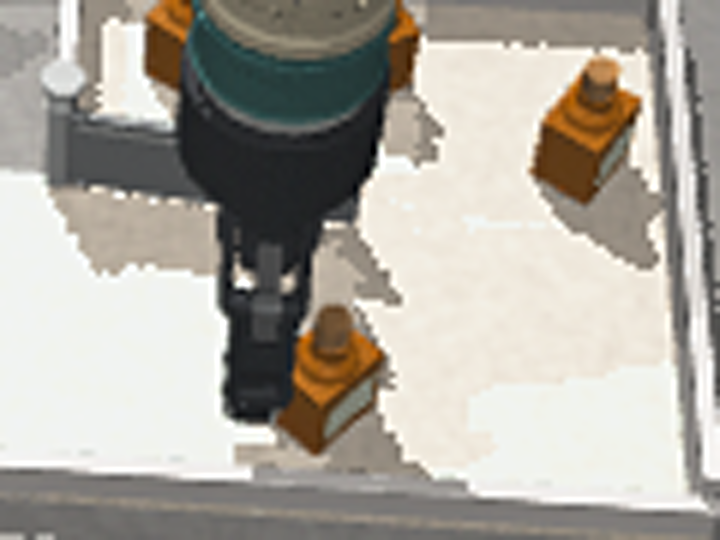

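Run:
```python
from h import *
c=cap("side")
print(topen(ray(c,[[335/6+330,312/6+200]],.07))*1000, topen(ray(c,np.array([[282,415],[318,452],[385,360]])/6+[330,200],.02))*1000)
P=cloud(c);X=topen(P.reshape(-1,3)).reshape(400,640,2)*1000;z=P[...,2]*1000
hsv=cv2.cvtColor(c["frame"],cv2.COLOR_RGB2HSV)
m=(hsv[...,0]<22)&(hsv[...,1]>130)&(X[...,0]>60)&(X[...,0]<160)&(X[...,1]<30)&(X[...,1]>-60)&(z>12)
q=np.c_[X[m],z[m]]
for lo,hi in((12,36),(38,50),(55,80)):
    a=q[(q[:,2]>lo)&(q[:,2]<hi)];print(lo,len(a),np.percentile(a,[3,50,97],axis=0).round(1).tolist())
```

```text
[[108.02884551  -6.41107702]] [[ 92.02486223 -21.92636402]
 [105.94239094 -37.55552456]
 [132.22147273   6.37633381]]
12 43 [[92.2, -31.7, 13.0], [100.1, -26.7, 22.6], [124.7, -10.4, 35.1]]
38 93 [[94.7, -29.8, 39.4], [108.0, -18.3, 45.0], [124.4, -1.9, 49.6]]
55 34 [[100.2, -17.1, 55.7], [106.0, -11.3, 69.2], [114.1, -3.9, 73.5]]
```

```bash
python3 -m jog '{"fingers":[0.085,0.085,0.085,0.085,0.085],"linear":[[0,0,0.004],[0,0,0.005],[0,0,0.005],[0,0,0.005],[0,0,0.003]],"spin":[0,0,0,0,0]}'
python3 -m jog '{"fingers":[0.085,0.085,0.085,0.085],"linear":[[0,0,0],[0,0,-0.005],[0,0,-0.01],[0,0,-0.01]],"spin":[0,0,0,0]}'
python3 - <<'E'
from h import *
c=cap("side");crop(c,330,200,120,90,6,"pics/side11.png")
status()
P=cloud(c);X=topen(P.reshape(-1,3)).reshape(400,640,2)*1000;z=P[...,2]*1000
hsv=cv2.cvtColor(c["frame"],cv2.COLOR_RGB2HSV)
m=(hsv[...,0]<22)&(hsv[...,1]>130)&(X[...,0]>60)&(X[...,0]<180)&(X[...,1]<30)&(X[...,1]>-60)&(z>12)
q=np.c_[X[m],z[m]]
for lo,hi in((12,36),(38,50),(55,80)):
    a=q[(q[:,2]>lo)&(q[:,2]<hi)];print(lo,len(a),np.percentile(a,[3,50,97],axis=0).round(1).tolist())
E
```

```text
clock: 9.85
ee_pos: [0.655, -0.1433, 0.0053]
tool_rot: [0.093, 0.701, -0.093, 0.701]
wrist_force: [-1.7, -0.8, 0.5]
grip_width: 0.998
clock: 10.25
ee_pos: [0.6291, -0.1363, 0.0053]
tool_rot: [0.093, 0.701, -0.093, 0.701]
wrist_force: [0.1, -2.1, -0.2]
grip_width: 0.997
t 10.30 phi 88.6 ctr [74.4 23.7] z 5.1 A [ 73.2 -26. ] B [75.6 73.4] F [-0.91  0.39  2.23] w 0.995 q6 -0.05 tilt 0.003
12 67 [[106.5, -24.9, 13.6], [118.2, -20.8, 23.1], [130.2, -15.7, 34.6]]
38 105 [[108.2, -24.0, 39.7], [120.4, -13.0, 44.4], [138.4, 10.6, 49.6]]
55 38 [[116.4, -12.4, 55.9], [123.2, -7.7, 68.1], [129.5, 1.2, 72.6]]
```

View pics/side11.png

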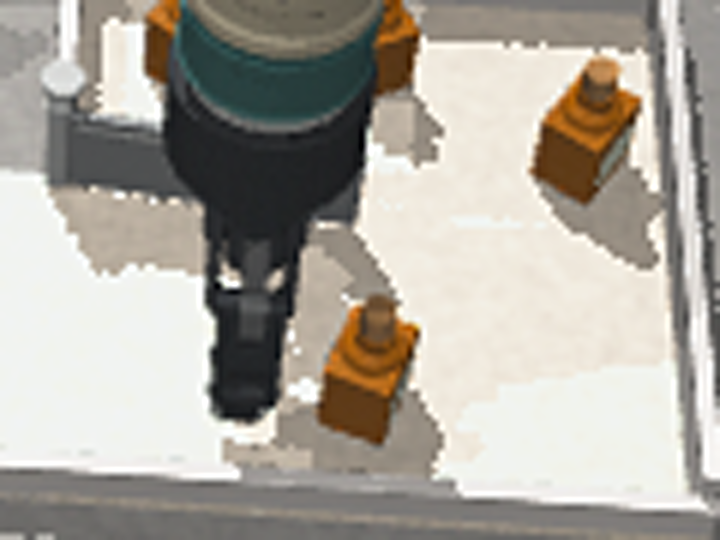

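```bash
python3 -m jog '{"fingers":[0.085,0.085,0.085,0.085,0.085],"linear":[[-0.007,0,-0.003],[-0.008,-0.003,-0.004],[-0.008,-0.003,-0.005],[0,-0.004,-0.008],[0,-0.004,-0.008]],"spin":[0,0,0,0,0]}'
python3 -m jog '{"fingers":[0.085,0.085,0.085,0.085,0.085],"linear":[[0,0,-0.008],[0,0,-0.008],[0,0,-0.008],[0,0,-0.008],[0,0,-0.008]],"spin":[0,0,0,0,0]}'
python3 - <<'E'
from h import *
c=cap("side");crop(c,230,150,220,150,3.5,"pics/side12.png")
status()
E
```

```text
clock: 10.8
ee_pos: [0.5992, -0.1432, 0.0291]
tool_rot: [0.093, 0.7, -0.093, 0.701]
wrist_force: [-0.1, -1.0, -0.1]
grip_width: 0.997
clock: 11.3
ee_pos: [0.5598, -0.1317, 0.0281]
tool_rot: [0.093, 0.701, -0.092, 0.701]
wrist_force: [0.1, 0.1, -0.1]
grip_width: 0.995
t 11.35 phi 88.6 ctr [ 6.5 11.7] z 27.9 A [  5.3 -38. ] B [ 7.7 61.5] F [-2.85 -0.85  1.45] w 0.998 q6 -0.08 tilt 0.003
```

View pics/side12.png

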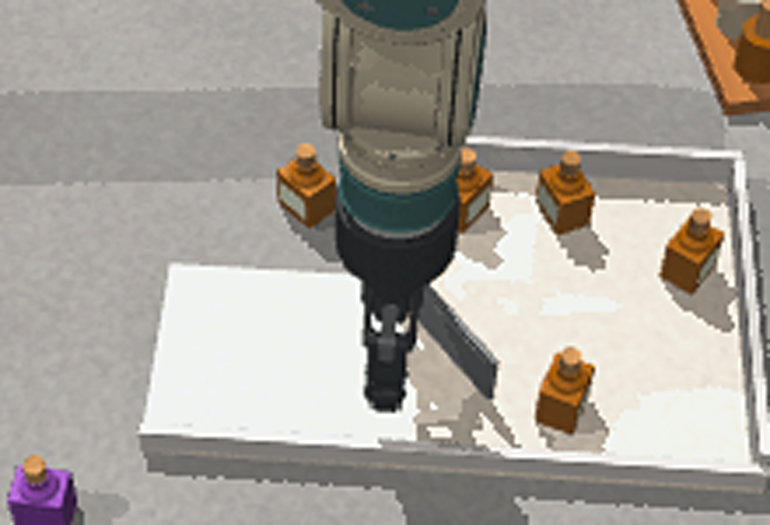

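```bash
python3 -m jog '{"fingers":[0.085,0.085,0.085,0.085,0.085],"linear":[[0,0,-0.006],[0,0,-0.006],[0,0,-0.006],[0,0,-0.006],[0,0,-0.006]],"spin":[0,0,0,0,0]}'
python3 -m jog '{"fingers":[0.085,0.085,0.085,0.085,0.085],"linear":[[0,0,-0.01],[-0.02,0,-0.01],[-0.04,0,-0.01],[-0.04,0,0],[-0.04,0,0]],"spin":[0,0,0,0,0]}'
python3 -m jog '{"fingers":[0.085,0.085,0.085,0.085,0.085],"linear":[[0,0,0],[0,0,0],[0,0,0],[0,0,0],[0,0,0]],"spin":[0,0,0,0,0]}'
python3 - <<'E'
from h import *
c=cap("side");crop(c,230,150,220,150,3.5,"pics/side13.png")
status()
P=cloud(c);X=topen(P.reshape(-1,3)).reshape(400,640,2)*1000;z=P[...,2]*1000
hsv=cv2.cvtColor(c["frame"],cv2.COLOR_RGB2HSV)
m=(hsv[...,0]<22)&(hsv[...,1]>130)&(X[...,0]>60)&(X[...,0]<180)&(X[...,1]<30)&(X[...,1]>-60)&(z>12)
q=np.c_[X[m],z[m]];print(np.percentile(q,[3,50,97],axis=0).round(1))
m=(z>48)&(z<60)&(abs(X[...,0])<60)&(X[...,1]<80)&(X[...,1]>-45)
if m.sum()>5:print("flap line",np.polyfit(X[m][:,1],X[m][:,0],1),m.sum())
for n in("side","top"):
  cc=cap(n);h0=np.load(f"/tmp/{n}0.npz")
  d=np.abs(cc["frame"].astype(int)-h0["frame"]).max(2)
  for nm,f in(("0",h0["frame"]),("1",cc["frame"])):
    hs=cv2.cvtColor(f,cv2.COLOR_RGB2HSV);mm=((hs[...,0]<22)&(hs[...,1]>140)&(hs[...,2]>40)).astype(np.uint8);mm[:100]=0
    nb,l,st,ce=cv2.connectedComponentsWithStats(mm)
    print(n,nm,[ce[i].round(0).tolist() for i in range(1,nb) if 40<st[i,4]<300 and 290<ce[i,0]<450])
E
```

```text
clock: 11.85
ee_pos: [0.5313, -0.1243, 0.0283]
tool_rot: [0.093, 0.701, -0.093, 0.701]
wrist_force: [0.0, 0.0, 0.3]
grip_width: 0.994
clock: 12.35
ee_pos: [0.5013, -0.1162, 0.1694]
tool_rot: [0.093, 0.701, -0.093, 0.701]
wrist_force: [0.0, 0.0, -0.2]
grip_width: 0.994
clock: 12.85
ee_pos: [0.5016, -0.1163, 0.1667]
tool_rot: [0.093, 0.702, -0.093, 0.7]
wrist_force: [-0.0, -0.2, 0.7]
grip_width: 0.997
t 12.90 phi 88.6 ctr [-51.6  12.7] z 167.0 A [-52.8 -37. ] B [-50.4  62.5] F [-0.16  0.08 -0.11] w 0.998 q6 -0.09 tilt 0.003
[[108.1 -23.9  16.1]
 [121.  -14.3  44.1]
 [136.5   8.3  72.1]]
flap line [ 0.00413071 -2.01906067] 101
side 0 [[319.0, 204.0], [361.0, 205.0], [392.0, 206.0], [427.0, 222.0], [310.0, 263.0]]
side 1 [[361.0, 205.0], [392.0, 206.0], [322.0, 207.0], [427.0, 222.0], [391.0, 262.0]]
top 0 [[362.0, 129.0], [342.0, 152.0], [339.0, 174.0], [331.0, 208.0], [391.0, 221.0]]
top 1 [[362.0, 129.0], [342.0, 152.0], [339.0, 174.0], [331.0, 208.0]]
```

View pics/side13.png

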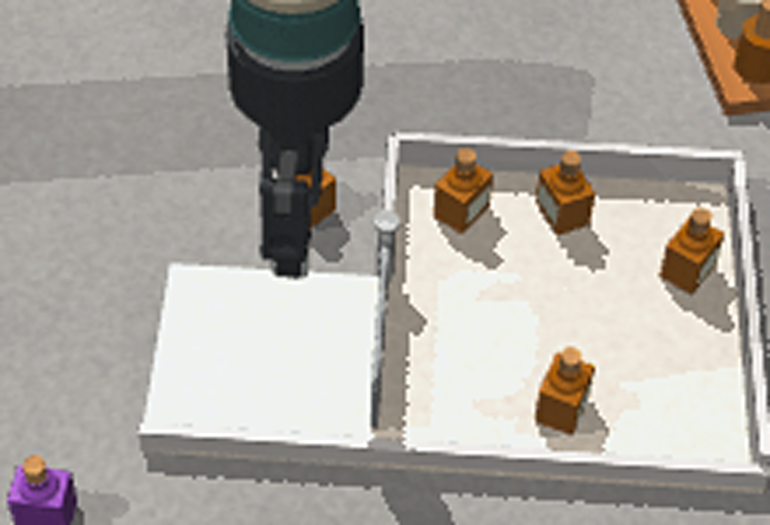

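Flap shut (slope about 0.004 rad), the bottle upright at about (122, -8) mm in the tray, the arm clear, the other bottles where they were.

```bash
python3 -c "
from bench import env
print(env.sign_off())"
```

```text
the job is handed in; nothing more can be done
None
```

I pushed the flap open with the left finger and held it there while the right finger pushed the bottle through the doorway. I then backed out with the left finger easing the flap shut, and handed the job in at about 13 s of the 48 s allowed.

**Last checks, from the camera pictures:**
- **Bottle:** it stands upright on the tray floor with its centre at about x = 122, y = −8 mm in the tray's frame.
- **Flap:** it is shut, at about 0.004 rad. I estimated its sweep passes at least 10 mm clear of the bottle.
- **Arm:** it is raised clear and the wrist force reads about zero.
- **Other bottles:** the three stored bottles are at the same pixels as at the start in both views. The spare bottle is unmoved in the top view. In the side view it was partly hidden by the arm, which shifted its centre by about 3 pixels.

**Departures and gaps:**
- **Bottle turned:** it did not stay along the rail. My push was off its centre, so it turned to roughly 70° and ended away from the rail. I shifted the finger to correct this, but that did not straighten it. The task sets no limit on its heading.
- **Not measured:** I did not compare positions for the dish, tin and flask, though the arm never went near them at low height. The flap's contact force on the bottle could not be measured directly; none of the pictures I viewed showed them touching.

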